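Run the pantry spice grinder

ROBOT

A 7-joint arm with a two-finger parallel gripper is mounted at the origin on the work surface. World frame = base frame: x ahead of the robot, y to its left, z up, the work surface at z = 0. Lengths are in m, angles in rad, forces in N, time in s.
With the tool pointing down it reaches from about 0.4 to 0.85 m from the base axis. Payload 10.4 kg.
Tool frame: the origin (TCP) lies where the fingers leave the gripper's body, on its centre line; the fingertips stand 73 mm ahead of it and the grasp point (between the pads) lies 54 mm ahead of it; z points along the fingers, y is the line along which they close (so a half turn about z gives the same grasp; the last joint's range is limited). The gripper opens to 85 mm and grips with 20 to 120 N. Pads are 22 mm wide; open, the fingers measure 114 mm over their backs; the gripper's body (76 mm by 85 mm) begins 54 mm behind the grasp point. The pads swing forward as they close: fully open they stand 13 mm farther back than shut.
Start: joints at [1.096, 0.332, -0.065, 1.46, 0.022, 1.35, -0.088], TCP at [0.273, -0.562, 0.304] pointing down, gripper open.
Joint ranges: [-2.6, 2.6], [-0.5, 2.12], [-1.47, 1.34], [0.16, 2.42], [-1.27, 4.41], [0.06, 2.06], [-2.6, 2.6]. Speed limits (rad/s): [2.22, 2.22, 2.79, 2.79, 3.14, 3.14, 3.14].

INTERFACE

Orientations are given as a unit quaternion [x, y, z, w].
In Python, from workcell import manip, camera gives the robot as it stands. The module is installed in compiled form; this text tells all that it offers.
- The arm moves only by the shell command python3 -m creep 'ROWS' [OPENING] [FORCE]. ROWS is JSON, a list of rows, each a list of 2 entries, a list of its own where there are three numbers: the shift along the tool's x, y, z in mm, then the turn about the tool's z in rad. In form: [[[tx, ty, tz], twist], ...]. A call has 1 to 5 rows; each row is the pose to reach, as a shift and turn from the pose commanded when the call began, along the tool's axes at that moment; what a row does not reach only later rows make up. A row lasts 1/12 s, in which the tool goes at most 41.7 mm and 7.16 degrees, less where a joint would pass 70% of its speed; a pose out of reach is approached as far as the arm can. A call with a gripper value outside its range is refused whole. OPENING is the opening, from 0 (shut) to 1 (fully open), set as the call begins (- or left out, the last holds). The fingers move at their own pace and stop on an object; FORCE is the grip in N (left out, the last holds). Time passes only in rows, so rows that repeat a pose let the fingers close. It gives the time, the measured TCP pose, the force, the opening and the grip force at its end, in the units of the state.
- manip.get_obs(): the state, without advancing time (a new reading comes with each control period).
- camera(name): name is "scene" or "top" or "wrist"; returns a dict with "pixels" (480x640x3 uint8, red, green, blue), "z_map" (480x640 float32, m along the optical axis (not along the pixel's ray), 0 where there is no reading), "fx", "fy", "cx", "cy" (pixels), "extrinsics" (4x4, takes a point from world to camera coordinates). Camera axes: x right, y down, z forward; pixel columns grow to the right and rows downward; lengths in m; the calibration is good to about 2 mm. A picture is of the moment at which its call begins.
- manip.hand_in(): hands the job in; it is judged then, once.
The state is a dict: "clock": time; "joint_pos": joint angles; "joint_velocities": joint speeds; "tau": joint torques, N m; "position": TCP position; "ee_rot": TCP orientation; "ft_force": force on the tool from outside, world axes, zero at the start; "torque": the same for the moment, N m; "grip_width": opening from 0.0 (shut) to 1.0 (fully open); "grasp_force": force on a finger pad.
Only numpy, scipy, OpenCV 4.12 (cv2) and the standard library are available. Lean on these libraries where they do the work, as an engineer would, in place of code of your own. Each camera call takes 0.05 s, during which the arm holds its last target. There are 200 camera calls.

TASK

Run the spice grinder on the pantry counter: turn its dial to the two-dot mark first, then set the loaded steel cup, blade side down as it stands, on the base, turning it until its four orange ribs drop into the grooves of the well. Push it down fully home against the spring tabs and finish while holding it pressed there, because the grinder runs only as long as the cup is held down; leave the bottle, jar and mug alone.

Things in the scene. Friction and masses are not known exactly. Their poses are not given: they have to be found in the camera images.
- base: Grinder base, fixed: pale round motor housing (diameter 124 mm) with a black collar on top (outer diameter 110 mm, rim 125 mm above the counter), and a lower control deck (top at 70 mm, 104 mm wide) reaching from the housing to x = -173 mm. Origin on the counter under the well's axis; z up; -x points along the deck, from the housing to the deck's front edge.
- well (a point): Centre of the well's mouth in the collar, level with the rim; axes as the base's. Well: 79 mm across, 30 mm deep, flat floor, four vertical grooves 12.5 mm wide, out to 95 mm across, at its +x, +y, -x, -y sides (white ticks on the rim). The steel drive star on the floor (9 mm high) fits the hollow under the cup by itself and needs no lining up.
- tabs (a joint): Travel, m, of the four orange spring tabs in the grooves (they move as one, straight down): 0 = up, their tops 12 mm below the rim. They resist with 6 N at first and 12 N at 0.008, where the cup's foot stands on the well's floor. Pressed beyond 0.006 the grinder runs; let go, they lift the cup again by 8 mm.
- dial (a joint): Angle, rad, of the speed dial on the deck; grows clockwise seen from above, end stops at 0 and 2.094. It has four click positions: 0 (one red dot, off), 0.698 (one white dot), 1.396 (two white dots), 2.094 (three white dots), and springs into the nearest one; the torque to leave one is under 0.15 N m.
- dial_grip (a point): Middle of the dial's upright grip bar, on the dial's axis, 88.6 mm above the counter, 115 mm from the well's axis towards the base's -x. Bar 38 mm long, 11 mm wide, from 78.6 to 98.6 mm above the counter, on a round skirt 40 mm across. Its x axis lies along the bar towards the white pointer line: 60 degrees counterclockwise (from above) of the base's +x at joint value 0, along +x at 1.047.
- cup: Closed, loaded cup, 110 mm high, 0.28 to 0.44 kg, standing blade side down, as it goes on the base. Origin: centre of its underside; z up. Black foot, diameter 76 mm, 26 mm high, bottom edge chamfered; on it four orange ribs, 10 mm wide, out to 91 mm across, round-ended, 10 to 26 mm above the underside, at its +x, +y, -x, -y sides. Any quarter turn of it fits the well.
- cup_grip (a point): A point inside the cup on its axis, 90 mm above its underside; axes as the cup's. From 50 to 110 mm the cup is a steel square with rounded corners, 58 mm across the flats, which face +x, +y, -x, -y. Set on unmeshed, the foot enters the well 10 mm and the ribs stand on the rim; fully home, the underside is on the well's floor and this point is 60 mm above the rim.
- bottle: Full water bottle with a blue label, diameter 64 mm, 202 mm high, origin under its centre. Leave alone.
- jar: Amber glass jar with a green cap, diameter 68 mm, 105 mm high, origin under its centre. Leave alone.
- mug: Blue mug, diameter 82 mm, 92 mm high, handle at its +y, origin under its centre. Leave alone.
Things that resemble listed ones, but are neither listed nor needed, are in the scene too. What is shaped like the cup but red is not meant.

How it is judged:
On the way, in this order (a step that is already met when the one before it is completed fails the run):
1. the dial rests at the two-dot click position (value of joint dial between 1.25 and 1.54 rad), for 0.2 s.
2. the cup's ribs are in the grooves, below the rim (horizontal distance between cup and well below 0.004 m and z of cup in the frame of well below -0.015 m), for 0.1 s.
At the end, for the whole second after the job is handed in: Dial at the two-dot click (within 0.14 rad); cup upright in the well, ribs in the grooves, its underside under 2.5 mm above the floor, tabs pressed in over 6 mm, and the gripper still holding it down (over 3 N on the cup) through the last second (all of step 1 and horizontal distance between cup and well below 0.004 m and z of cup in the frame of well below -0.0275 m and angle between cup's own z axis and vertical below 0.06 rad and (angle between the x axis of cup and the x axis of base, either way round below 0.08 rad or angle between the x axis of cup and the y axis of base, either way round below 0.08 rad) and value of joint tabs above 0.006 m and contact force between the fingers and cup above 3 N and linear speed of cup below 0.02 m/s); the arm keeps its last pose, push and grip.
It fails at once if the grinder is started (tabs pressed) with the dial off the two-dot mark (value of joint tabs above 0.005 m and (value of joint dial below 1.2 rad or value of joint dial above 1.6 rad)).
It fails at once if the bottle is moved more than 25 mm (distance of bottle from where it was at the start of the episode above 0.025 m).
It fails at once if the jar is moved more than 25 mm (distance of jar from where it was at the start of the episode above 0.025 m).
It fails at once if the mug is moved more than 25 mm (distance of mug from where it was at the start of the episode above 0.025 m).
It fails at once if the cup is tipped over (angle between cup's own z axis and vertical above 0.7 rad).
It also fails if it takes over 58 s, if anything falls off the work surface, if the arm or the gripper's body presses on something with over 40 N, if the wrist force passes 120 N, or if a joint passes its speed limit or range.

## Working session

There is one attempt and no reset: what is moved stays moved. The work goes in short steps, Python scripts to look and compute and a shell command to move; the robot and the scene stay as the last step left them, time stands still between calls to the robot, and variables do not carry over. Pictures are saved under pics/ and viewed, at most 10 in all, crops included, and the job is handed in when it is done.

```bash
mkdir -p pics; cat > h.py <<'E'
import numpy as np, cv2
from workcell import manip, camera
from scipy.spatial.transform import Rotation as R
def save(c,n,crop=None,s=1):
    p=c["pixels"][...,::-1]
    if crop: x0,y0,x1,y1=crop; p=p[y0:y1,x0:x1]
    cv2.imwrite("pics/"+n,cv2.resize(p,None,fx=s,fy=s,interpolation=cv2.INTER_CUBIC))
def ray(c,u,v,z):
    E=np.linalg.inv(c["extrinsics"]); d=E[:3,:3]@np.array([(u-c["cx"])/c["fx"],(v-c["cy"])/c["fy"],1]); o=E[:3,3]
    return o+d*(z-o[2])/d[2]
def cloud(c):
    v,u=np.mgrid[:480,:640]; z=c["z_map"]
    P=np.stack([(u-c["cx"])/c["fx"]*z,(v-c["cy"])/c["fy"]*z,z],-1)
    E=np.linalg.inv(c["extrinsics"]); Q=P@E[:3,:3].T+E[:3,3]; Q[z==0]=np.nan
    return Q
E
python3 - <<'E'
from h import *
o=manip.get_obs(); print(o)
t=camera("top"); s=camera("scene")
im=np.hstack([t["pixels"],s["pixels"]])[...,::-1]
save(t,"top.png"); save(s,"scene.png")
for c in(t,s): print(np.linalg.inv(c["extrinsics"])[:3,3],c["fx"])
np.savez("t0.npz",**t)
E
```

```text
{'clock': 0.0, 'joint_pos': array([ 1.09640251,  0.33288411, -0.06469618,  1.46093173,  0.02156191,
        1.34989801, -0.08850693]), 'joint_velocities': array([ 1.64073135e-03,  8.25758929e-04, -1.66181954e-03, -6.66143704e-05,
        8.08558324e-04, -1.18618687e-03,  1.78219730e-03]), 'tau': array([ 1.05252755e-04, -6.25452161e+01,  4.88950917e-02, -3.91602838e+01,
        1.61572709e-02,  9.83221427e-03, -2.39776728e-05]), 'position': array([ 0.27275188, -0.56204587,  0.30311277]), 'ee_rot': array([ 9.74593151e-01,  2.23981427e-01, -1.74394286e-04, -6.92248551e-04]), 'ft_force': array([-0.00888731, -0.00504986, -0.51461849]), 'torque': array([-0.00619675,  0.00168163,  0.00663513]), 'grasp_force': 0.0, 'grip_width': 0.9959319066405009}
[0.51554876 0.05420573 1.03566036] 457.40493810749473
[1.1052215  0.42571988 0.83112735] 473.76190598121923
```

View pics/top.png

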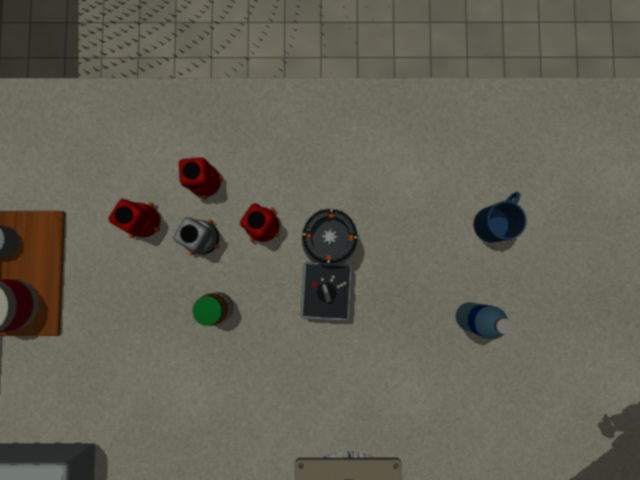

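View pics/scene.png

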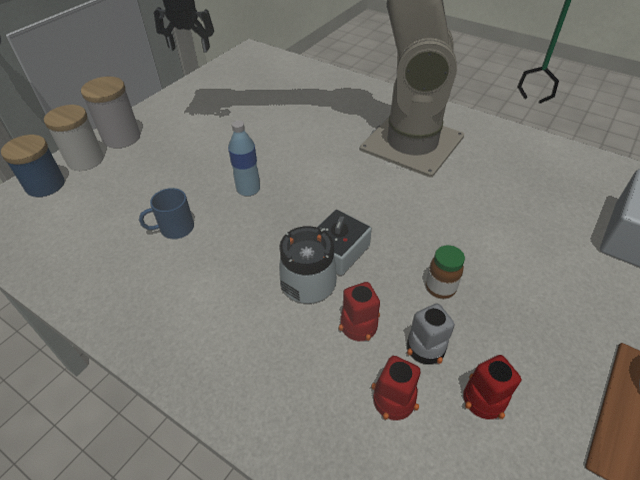

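Top view: grinder collar at (330,236), deck and dial at (326,292). The silver cup is at (195,236), the red look-alikes are at (200,177), (135,217) and (260,222), the jar is at (210,310), and the bottle and mug are on the right. Only the object at (195,236) is steel-coloured, so that is the one to use.

```bash
python3 - <<'E'
from h import *
c=dict(np.load("t0.npz")); Q=cloud(c); im=c["pixels"]; hsv=cv2.cvtColor(im,cv2.COLOR_RGB2HSV)
v,u=np.mgrid[:480,:640]
def box(m,n):
    m=m.astype(np.uint8); k,l,st,ce=cv2.connectedComponentsWithStats(m)
    for i in range(1,k):
        if st[i,4]>15:
            p=Q[l==i][:,:2].astype(np.float32); r=cv2.minAreaRect(p*1000); print(n,st[i,4],ce[i].round(),np.round(r[0]),np.round(r[1]),round(r[2],1),"z",np.nanmedian(Q[l==i][:,2]).round(4))
Z=Q[...,2]
reg=(v>130)&(v<345)&(u>90)&(u<540)
box(reg&(abs(Z-.110)<.006),"z110")
box(reg&(abs(Z-.125)<.006)&(u>280)&(u<370),"rim")
box(reg&(abs(Z-.070)<.004)&(u>280)&(u<370)&(v>250),"deck")
box(reg&(Z>.088)&(Z<.103)&(u>290)&(u<360)&(v>265),"bar")
# orange
o=(hsv[...,0]>5)&(hsv[...,0]<18)&(hsv[...,1]>150)&(hsv[...,2]>120)&reg
k,l,st,ce=cv2.connectedComponentsWithStats(o.astype(np.uint8))
for i in range(1,k):
    if st[i,4]>3: print("orange",st[i,4],ce[i].round(1),np.nanmedian(Q[l==i],0).round(3))
s=camera("top"); save(s,"crop.png",(90,140,370,340),2.8)
E
```

```text
z110 663 [192. 171.] [728. 322.] [55. 54.] 4.1 z 0.109
z110 673 [125. 215.] [636. 457.] [56. 54.] 58.6 z 0.1091
z110 687 [257. 220.] [626. 188.] [55. 56.] 56.4 z 0.109
z110 36 [335. 217.] [629.  22.] [42. 10.] 62.7 z 0.1127
z110 683 [190. 233.] [598. 324.] [55. 56.] 57.9 z 0.109
z110 21 [328. 235.] [595.  44.] [12. 14.] 89.2 z 0.105
z110 28 [351. 236.] [594.  -4.] [17.  8.] 0.6 z 0.1119
z110 22 [309. 234.] [595.  82.] [10.  6.] 0.4 z 0.1122
z110 438 [207. 310.] [443. 286.] [56. 57.] 0.3 z 0.1055
z110 58 [473. 317.] [ 425. -252.] [19. 59.] 80.8 z 0.1096
rim 1009 [330. 235.] [592.  38.] [107. 108.] 0.1 z 0.1244
deck 2274 [326. 291.] [480.  45.] [102. 118.] 87.4 z 0.07
bar 101 [326. 292.] [478.  45.] [38. 11.] 16.7 z 0.0977
orange 6 [350.5 237. ] [ 0.59  -0.003  0.112]
orange 5 [328.2 257.4] [0.549 0.042 0.114]
```

View pics/crop.png

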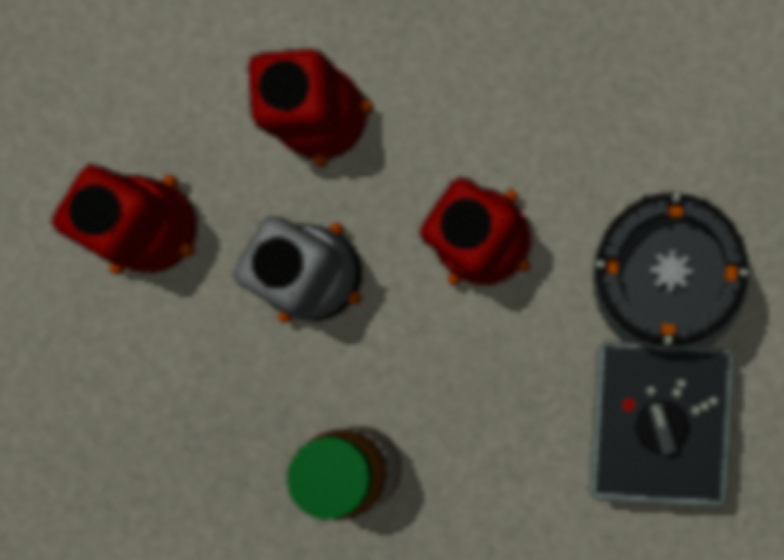

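The enlarged crop confirms the steel cup at crop (277,262), with a black foot and orange ribs. The dial pointer is at one white dot, with its bar at about 17° in world. I'm moving above the dial.

```bash
python3 -m creep '[[[28,-28,-8],0],[[56,-57,-16],0],[[84,-85,-20],0],[[112,-114,-20],0],[[140,-142,-20],0]]' 0.5 30
python3 -m creep '[[[28,-28,0],0],[[56,-57,0],0],[[84,-85,0],0],[[112,-114,0],0],[[140,-142,0],0]]'
python3 -m creep '[[[28,-28,0],0],[[56,-57,0],0],[[84,-85,0],0],[[112,-114,0],0],[[140,-142,0],0]]'
python3 -m creep '[[[28,-28,0],0.08],[[29,-29,0],0.16],[[29,-29,0],0.16],[[29,-29,0],0.16]]'
python3 - <<'E'
from h import *
o=manip.get_obs(); print(o["position"],o["joint_pos"],R.from_quat(o["ee_rot"]).as_matrix()[:,0])
c=camera("wrist"); Q=cloud(c); Z=Q[...,2]; print(np.linalg.inv(c["extrinsics"])[:3,3])
def fit(m,n):
    k,l,st,ce=cv2.connectedComponentsWithStats(m.astype(np.uint8))
    for i in range(1,k):
        if st[i,4]>100:
            r=cv2.minAreaRect((Q[l==i][:,:2]*1000).astype(np.float32)); print(n,st[i,4],ce[i].round(),np.round(r[0],1),np.round(r[1],1),round(r[2],1),np.nanmedian(Z[l==i]))
fit((abs(Z-.0986)<.004),"bar"); fit(abs(Z-.07)<.003,"deck"); fit(abs(Z-.125)<.004,"rim")
save(c,"w1.png")
E
```

```text
clock: 0.57
position: [0.3371, -0.3715, 0.324]
ee_rot: [0.975, 0.224, 0.0, 0.0]
ft_force: [1.1, 0.0, 0.8]
grip_width: 0.5
grasp_force: 0.0
clock: 0.98
position: [0.4008, -0.1825, 0.3239]
ee_rot: [0.975, 0.224, -0.0, 0.0]
ft_force: [0.9, 0.3, 0.3]
grip_width: 0.5
grasp_force: 0.0
clock: 1.4
position: [0.4647, 0.0064, 0.324]
ee_rot: [0.975, 0.224, 0.0, 0.0]
ft_force: [1.4, -0.3, 0.7]
grip_width: 0.502
grasp_force: 0.0
clock: 1.73
position: [0.478, 0.0427, 0.3236]
ee_rot: [0.989, 0.147, -0.0, 0.0]
ft_force: [-0.8, -0.2, 0.8]
grip_width: 0.497
grasp_force: 0.0
[0.47803033 0.04271904 0.32356957] [ 0.48594312  0.04057758 -0.67863978  1.76934283  0.02629287  1.34150575
 -1.47474739] [ 9.56993451e-01  2.90108467e-01 -7.82592176e-04]
[0.55207835 0.06525526 0.3948074 ]
bar 164 [194.   9.] [597.2 176.3] [ 4.4 24.2] 39.4 0.0990982823089647
bar 8971 [373.  73.] [593.1  39.9] [79.4 78.7] 42.9 0.09712309430364513
bar 519 [ 46. 167.] [450.3 273.2] [58.8 26.7] 26.6 0.09864169296663206
bar 578 [319. 216.] [478.2  47.5] [37.5 10.2] 16.9 0.09971210332204888
bar 504 [605. 352.] [ 427.7 -251.9] [24.6 62.1] 75.2 0.09845981303721488
deck 124 [213.  14.] [602.6 171.6] [ 3.2 34.5] 49.4 0.06990703592356337
deck 11315 [321. 202.] [480.9  47.2] [101.7 118.3] 86.5 0.07176002763887496
deck 359 [ 74. 163.] [451.  268.7] [65.5 26.5] 22.9 0.07023710352751794
deck 362 [588. 336.] [ 428.8 -257.9] [32.  61.5] 66.9 0.07004877423377756
rim 8563 [378.  75.] [587.3  38.3] [ 97.3 109.2] 17.9 0.12618009479627468
rim 466 [620. 374.] [ 421.1 -246.5] [52.1 14.5] 2.9 0.1247632177156345
```

View pics/w1.png

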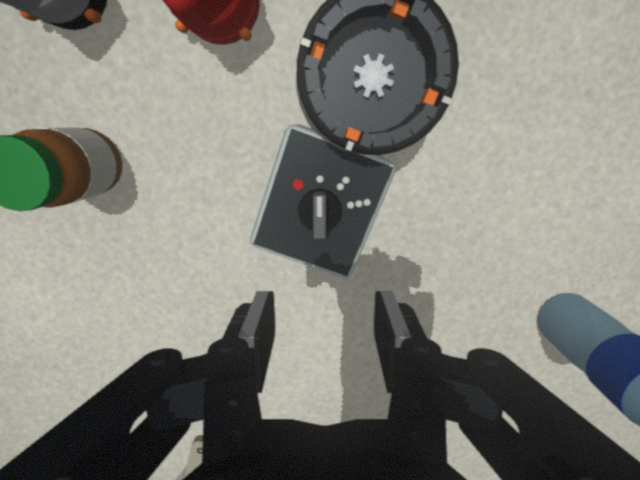

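The wrist view shows the dial bar at (319,216), midway between the fingers, with its pointer at the single white dot. I descend, grip the bar and turn it clockwise.

```bash
python3 -m creep '[[[1,-3,34],0],[[1,-3,68],0],[[1,-3,102],0],[[1,-3,130],0],[[1,-3,145],0]]'
python3 -m creep '[[[0,0,12],0],[[0,0,22],0],[[0,0,22],0]]'
python3 -m creep '[[[0,0,0],0],[[0,0,0],0],[[0,0,0],0],[[0,0,0],0],[[0,0,0],0]]' 0 30
python3 -m creep '[[[0,0,0],0],[[0,0,0],0],[[0,0,0],0]]'
```

```text
clock: 2.2
position: [0.4766, 0.0442, 0.1756]
ee_rot: [0.989, 0.145, -0.002, 0.0]
ft_force: [-1.3, -0.2, -0.8]
grip_width: 0.501
grasp_force: 0.0
clock: 2.45
position: [0.4777, 0.0453, 0.1556]
ee_rot: [0.989, 0.145, -0.001, 0.0]
ft_force: [-0.0, 0.4, 0.5]
grip_width: 0.503
grasp_force: 0.0
clock: 2.87
position: [0.4787, 0.0472, 0.1582]
ee_rot: [0.989, 0.146, 0.001, -0.0]
ft_force: [-3.2, 4.3, 7.0]
grip_width: 0.119
grasp_force: 33.7
clock: 3.12
position: [0.4787, 0.0472, 0.1582]
ee_rot: [0.989, 0.146, 0.001, -0.0]
ft_force: [-3.4, 3.5, 7.5]
grip_width: 0.122
grasp_force: 33.7
```

```bash
python3 -m creep '[[[0,0,-2],0.1],[[0,0,-2],0.2],[[0,0,-2],0.3],[[0,0,-2],0.4],[[0,0,-2],0.5]]'
python3 -m creep '[[[0,0,0],0.1],[[0,0,0],0.2],[[0,0,0],0.2],[[0,0,0],0.2]]'
python3 -m creep '[[[0,0,0],0],[[0,0,0],0],[[0,0,0],0],[[0,0,0],0]]' 0.5
python3 -m creep '[[[0,0,-40],0],[[0,0,-80],0],[[0,0,-120],0],[[0,0,-160],0],[[0,0,-165],0]]'
python3 - <<'E'
from h import *
o=manip.get_obs(); print(o["position"],o["joint_pos"],R.from_quat(o["ee_rot"]).as_matrix()[:,0])
c=camera("wrist"); Q=cloud(c); Z=Q[...,2]
d=np.hypot(Q[...,0]-.478,Q[...,1]-.046)<.03
m=d&(abs(Z-.0986)<.004); r=cv2.minAreaRect((Q[m][:,:2]*1000).astype(np.float32)); print("bar",r)
save(c,"w2.png")
d=np.hypot(Q[...,0]-.592,Q[...,1]-.04)<.07
m=d&(abs(Z-.125)<.004); print("rim",cv2.minEnclosingCircle((Q[m][:,:2]*1000).astype(np.float32)))
# white ticks
h=cv2.cvtColor(c["pixels"],cv2.COLOR_RGB2HSV)
w=(h[...,1]<60)&(h[...,2]>170)&d&(Z>.11)
k,l,st,ce=cv2.connectedComponentsWithStats(w.astype(np.uint8))
for i in range(1,k):
    if st[i,4]>5: print("tick",st[i,4],ce[i],ray(c,*ce[i],.125).round(4))
E
```

```text
clock: 3.53
position: [0.4784, 0.0469, 0.1586]
ee_rot: [0.994, -0.106, 0.0, -0.001]
ft_force: [5.0, 4.4, -15.0]
grip_width: 0.112
grasp_force: 31.8
clock: 3.87
position: [0.4784, 0.0468, 0.1586]
ee_rot: [0.979, -0.203, 0.0, -0.001]
ft_force: [5.5, 3.9, -14.0]
grip_width: 0.118
grasp_force: 32.0
clock: 4.2
position: [0.4786, 0.0461, 0.1594]
ee_rot: [0.979, -0.203, 0.0, 0.0]
ft_force: [1.0, -0.1, 0.1]
grip_width: 0.497
grasp_force: 0.0
clock: 4.62
position: [0.4802, 0.0468, 0.3312]
ee_rot: [0.979, -0.203, 0.005, -0.001]
ft_force: [-0.2, -0.6, -0.0]
grip_width: 0.503
grasp_force: 0.0
[0.48015122 0.04683151 0.3311731 ] [ 0.40213731  0.02956096 -0.59970004  1.76140083  0.01955365  1.34610221
 -2.18043402] [ 0.91783169 -0.39685961  0.00935049]
bar ((478.12127685546875, 47.200199127197266), (10.463318824768066, 37.81412887573242), 66.95481872558594)
rim ((592.4713134765625, 40.32609176635742), 54.849918365478516)
tick 47 [240.34042553   3.23404255] [0.6439 0.0378 0.125 ]
tick 60 [339.75  53.2 ] [ 0.5899 -0.0112  0.125 ]
tick 47 [203.04255319 107.91489362] [0.596  0.0924 0.125 ]
tick 43 [296.44186047 152.02325581] [0.5414 0.0438 0.125 ]
```

View pics/w2.png

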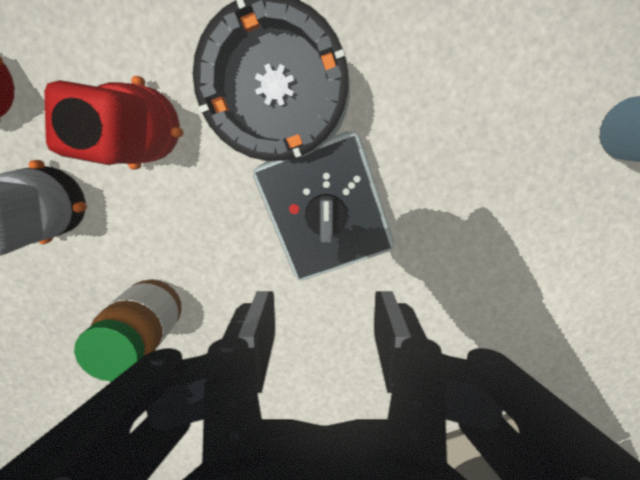

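The dial bar is at −23.0° in world and the base yaw from the four ticks is −3.4°. That puts the dial at 1.39 rad, the two-dot mark, which matches the picture at (326,215). The well is at about (0.5927, 0.0406). I'm moving above the steel cup.

```bash
python3 -m creep '[[[0,-25,0],-0.12],[[0,-50,0],-0.24],[[0,-75,0],-0.36],[[0,-100,0],-0.48],[[0,-125,0],-0.6]]' 1.0
python3 -m creep '[[[14,-21,0],-0.12],[[28,-41,0],-0.24],[[42,-62,0],-0.36],[[56,-83,0],-0.48],[[70,-104,0],-0.6]]'
python3 -m creep '[[[25,-10,0],-0.11],[[47,-19,0],-0.22],[[47,-19,0],-0.22],[[47,-19,0],-0.22]]'
cat > cup.py <<'E'
from h import *
import sys
o=manip.get_obs(); X=R.from_quat(o["ee_rot"]).as_matrix(); print(o["position"],o["joint_pos"].round(2),"yaw",np.degrees(np.arctan2(X[1,0],X[0,0])))
c=camera("wrist"); Q=cloud(c); Z=Q[...,2]
zt=float(sys.argv[1]); x,y=float(sys.argv[2]),float(sys.argv[3])
m=(np.hypot(Q[...,0]-x,Q[...,1]-y)<.05)&(abs(Z-zt)<.004)
p=(Q[m][:,:2]*1000).astype(np.float32); r=cv2.minAreaRect(p); print("top",m.sum(),r,np.median(Z[m]))
d=np.array([*r[0],0])/1000-o["position"]; print("tool shift mm",(X.T@np.array([d[0],d[1],0])*1000).round(1))
save(c,sys.argv[4])
E
python3 cup.py .110 .598 .324 w3.png
```

```text
clock: 5.08
position: [0.5281, 0.1619, 0.3229]
ee_rot: [0.995, 0.099, -0.0, 0.0]
ft_force: [0.3, -0.5, 0.2]
grip_width: 1.0
grasp_force: 0.0
clock: 5.5
position: [0.5771, 0.2772, 0.3226]
ee_rot: [0.922, 0.388, -0.001, 0.0]
ft_force: [-0.1, 0.4, 1.2]
grip_width: 1.001
grasp_force: 0.0
clock: 5.83
position: [0.5958, 0.3245, 0.322]
ee_rot: [0.874, 0.485, -0.001, -0.001]
ft_force: [-0.9, -1.3, 0.2]
grip_width: 0.997
grasp_force: 0.0
[0.59575757 0.32450402 0.32201485] [-0.03  0.57 -0.83  1.24  0.41  1.5  -1.37] yaw 58.07362111990521
top 4249 ((598.68994140625, 326.6313781738281), (54.54776382446289, 54.2535400390625), 59.9066047668457) 0.11092135696625344
tool shift mm [ 3.4  1.4 -0. ]
```

View pics/w3.png

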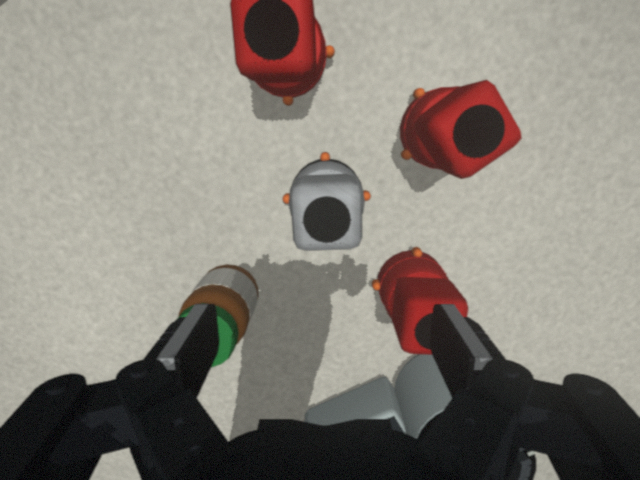

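The wrist view shows the steel cup at (327,218), centred and square to the fingers, with clearance to the jar and the red cups. I descend and grasp.

```bash
python3 -m creep '[[[3,1,35],-0.03],[[3,1,70],-0.03],[[3,1,105],-0.03],[[3,1,140],-0.03],[[3,1,165],-0.03]]'
python3 -m creep '[[[0,0,12],0],[[0,0,22],0],[[0,0,22],0]]'
python3 -m creep '[[[0,0,0],0],[[0,0,0],0],[[0,0,0],0],[[0,0,0],0],[[0,0,0],0]]' 0 80
python3 -m creep '[[[0,0,-20],0],[[0,0,-55],0],[[0,0,-90],0],[[0,0,-125],0],[[0,0,-160],0]]'
python3 cup.py .28 .598 .326 w4.png
```

```text
clock: 6.3
position: [0.5982, 0.3227, 0.1556]
ee_rot: [0.868, 0.496, -0.001, 0.001]
ft_force: [0.2, -0.8, 0.2]
grip_width: 1.0
grasp_force: 0.0
clock: 6.55
position: [0.5986, 0.3242, 0.1358]
ee_rot: [0.868, 0.497, -0.001, 0.0]
ft_force: [-0.0, -1.0, -0.5]
grip_width: 0.999
grasp_force: 0.0
clock: 6.97
position: [0.5994, 0.326, 0.1391]
ee_rot: [0.867, 0.498, 0.002, 0.0]
ft_force: [-1.3, 0.8, 7.5]
grip_width: 0.668
grasp_force: 86.4
clock: 7.38
position: [0.5983, 0.325, 0.2987]
ee_rot: [0.867, 0.498, -0.0, 0.0]
ft_force: [0.7, 0.2, -4.0]
grip_width: 0.672
grasp_force: 86.5
[0.59833129 0.32499233 0.29868081] [-0.03  0.59 -0.83  1.27  0.43  1.46 -1.35] yaw 59.702049376522474
top 2893 ((599.5755615234375, 328.2320251464844), (26.166000366210938, 98.97742462158203), 62.93042755126953) 0.2805543431183606
tool shift mm [ 3.4 -0.6 -0. ]
```

```bash
python3 -m creep '[[[-20,11,0],0],[[-50,28,0],0],[[-80,45,0],0],[[-110,61,0],0],[[-138,77,0],0]]'
python3 -m creep '[[[-28,15,0],-0.12],[[-56,31,0],-0.24],[[-84,47,0],-0.36],[[-111,62,0],-0.47],[[-111,62,0],-0.47]]'
python3 -m creep '[[[0,0,0],0],[[0,0,0],0],[[0,0,0],0]]'
python3 - <<'E'
from h import *
o=manip.get_obs(); X=R.from_quat(o["ee_rot"]).as_matrix(); print(o["position"],"yaw",np.degrees(np.arctan2(X[1,0],X[0,0])),o["joint_pos"].round(2))
W=np.array([.5927,.0406,.125]); print("shift to well",(X.T@(W-o["position"])*1000).round(1))
c=camera("wrist"); save(c,"w5.png"); s=camera("scene"); save(s,"s5.png",(240,140,400,320),3)
t=camera("top"); Q=cloud(t); m=(np.hypot(Q[...,0]-.5927,Q[...,1]-.0406)<.06)
cv2.imwrite("pics/w5s.png",np.hstack([c["pixels"][::,::,::-1][:, :],cv2.resize(s["pixels"][140:320,240:400,::-1],(427,480))])[:, :][::1]) if 0 else None
E
```

```text
clock: 7.85
position: [0.5951, 0.1652, 0.2967]
ee_rot: [0.867, 0.498, -0.0, 0.0]
ft_force: [1.4, -0.0, -3.6]
grip_width: 0.666
grasp_force: 86.8
clock: 8.27
position: [0.5936, 0.0315, 0.2962]
ee_rot: [0.728, 0.686, -0.002, 0.001]
ft_force: [-0.3, -0.9, -5.1]
grip_width: 0.672
grasp_force: 86.8
clock: 8.52
position: [0.5928, 0.0416, 0.2971]
ee_rot: [0.727, 0.686, 0.0, -0.0]
ft_force: [-1.0, 1.0, -4.6]
grip_width: 0.67
grasp_force: 86.8
[0.59283478 0.04157948 0.29705182] yaw 86.67687574753336 [ 0.56  0.41 -0.92  1.52  0.33  1.38 -0.43]
shift to well [-1.100e+00 -1.000e-01  1.721e+02]
```

View pics/s5.png

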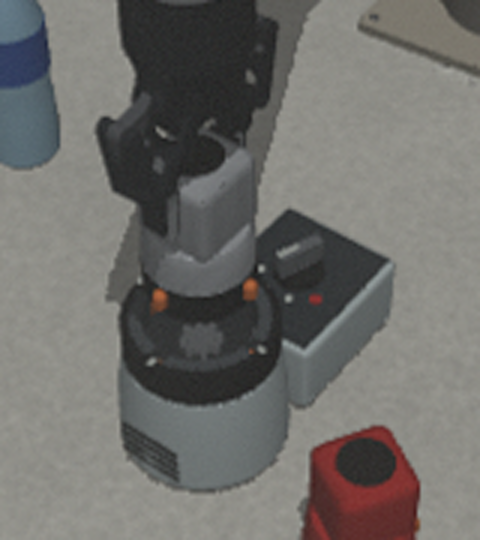

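View pics/w5.png

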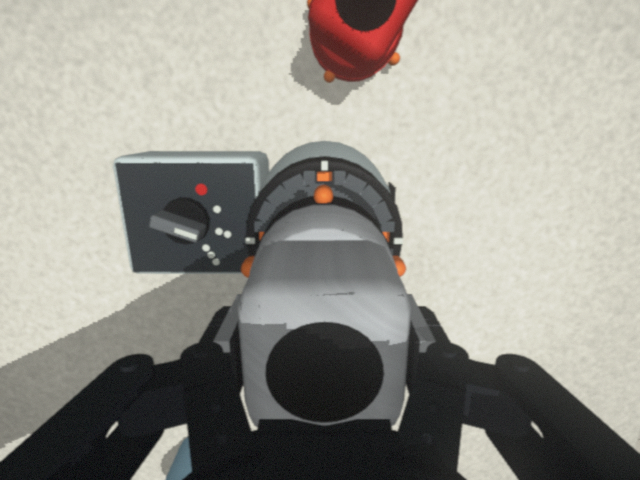

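Front rib (323,195) lines up with the tick at (325,163), and the side ribs' midpoint of 323.5 matches the side ticks' 324. The dial points at two dots. I'm lowering the cup.

```bash
python3 -m creep '[[[-1,0,12],0],[[-1,0,24],0],[[-1,0,33],0],[[-1,0,33],0],[[-1,0,33],0]]'
python3 -m creep '[[[0,0,4],0],[[0,0,8],0],[[0,0,10],0],[[0,0,12],0],[[0,0,12],0]]'
python3 -m creep '[[[0,0,2],0],[[0,0,4],0],[[0,0,6],0],[[0,0,6],0],[[0,0,6],0]]'
```

```text
clock: 9.08
position: [0.5926, 0.0391, 0.2629]
ee_rot: [0.728, 0.686, -0.001, -0.001]
ft_force: [-0.5, 0.0, -2.9]
grip_width: 0.666
grasp_force: 86.9
clock: 9.5
position: [0.5929, 0.039, 0.2515]
ee_rot: [0.728, 0.686, -0.0, -0.0]
ft_force: [-0.3, 0.4, -3.6]
grip_width: 0.665
grasp_force: 86.9
clock: 9.92
position: [0.5929, 0.0392, 0.2458]
ee_rot: [0.728, 0.686, -0.0, -0.0]
ft_force: [0.5, -0.1, -4.9]
grip_width: 0.669
grasp_force: 86.9
```

Below the unmeshed height with no contact force, so the ribs are in the grooves. I press it home.

```bash
python3 -m creep '[[[0,0,3],0],[[0,0,6],0],[[0,0,9],0],[[0,0,9],0],[[0,0,9],0]]'
python3 -m creep '[[[0,0,2],0],[[0,0,4],0],[[0,0,6],0],[[0,0,6],0],[[0,0,6],0]]'
```

```text
clock: 10.33
position: [0.5933, 0.0392, 0.2374]
ee_rot: [0.728, 0.686, 0.0, 0.0]
ft_force: [-1.4, 0.1, 5.4]
grip_width: 0.668
grasp_force: 87.9
clock: 10.75
position: [0.5933, 0.0394, 0.234]
ee_rot: [0.728, 0.686, 0.0, 0.001]
ft_force: [-12.7, -2.3, 27.8]
grip_width: 0.665
grasp_force: 90.0
```

```bash
python3 -m creep '[[[0,0,1],0],[[0,0,1],0],[[0,0,1],0]]'
python3 - <<'E'
from h import *
for n in("wrist","scene"):
    c=camera(n); Q=cloud(c); m=(np.hypot(Q[...,0]-.5927,Q[...,1]-.0406)<.018)&(Q[...,2]<.225)&(Q[...,2]>.19)
    z=Q[m][:,2]; print(n,len(z),np.percentile(z,[10,50,90]) if len(z) else "")
c=camera("wrist"); save(c,"w6.png")
E
```

```text
clock: 11.0
position: [0.5932, 0.0394, 0.234]
ee_rot: [0.728, 0.686, 0.0, 0.001]
ft_force: [-16.9, -3.0, 36.9]
grip_width: 0.668
grasp_force: 91.0
wrist 8459 [0.20615117 0.20684922 0.20750795]
scene 128 [0.20335552 0.20462065 0.20580659]
```

View pics/w6.png

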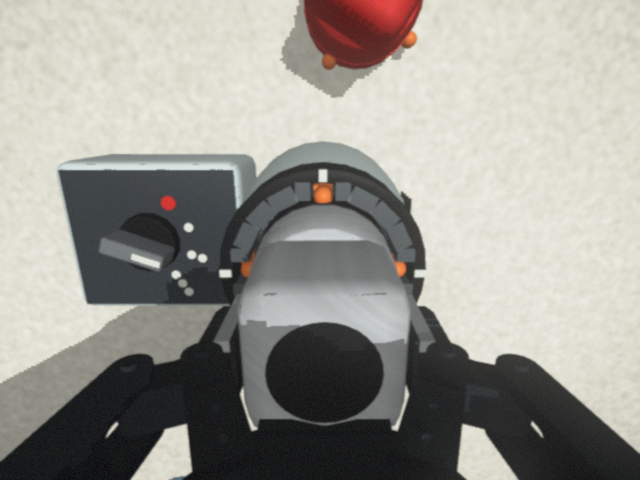

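The cup is home: its top is at about 0.205 m, the ribs sit in the grooves at (323,193), (247,268) and (400,268), and the stop is stiff. I ease the push slightly and hand in.

```bash
python3 -m creep '[[[0,0,-1],0],[[0,0,-1],0],[[0,0,-1],0]]'
python3 -c "
from workcell import manip
print(manip.hand_in())"
```

```text
clock: 11.4
position: [0.5932, 0.0394, 0.234]
ee_rot: [0.728, 0.686, 0.0, 0.001]
ft_force: [-12.4, -1.9, 28.0]
grip_width: 0.666
grasp_force: 90.2
the job is handed in; nothing more can be done
None
```

I handed the job in at 11.4 s with the dial at the two-dot mark (about 1.39 rad) and the steel cup fully home in the well, held down with about 28 N; the hand-in returned no verdict.

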